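Plug in the hydraulic test gauge and prove the coupling with a pull

TASK

Take the pressure gauge out of the wooden stand and plug it into the open coupling on the manifold block, pressing it straight down, firmly but without ramming it, until it is fully home and locked, its hexagon down on the coupling's mouth. Then pull it straight up with a steady 15 N for about a second to prove that the lock holds, never more than about 20 N, and let go, leaving it plugged in and upright. Leave the capped coupling, the adapter in the stand and the other things lying around alone.

Things in the scene. Friction and masses are not known exactly. Their poses are not given: they have to be found in the camera images.
- gauge_center (a point): Centre of the gauge's round case: a steel drum 68 mm in diameter, 32 mm thick, its axis level along point x (white dial on the -x side), z up. Loose, 0.25 kg. Grasp it across the 32 mm thickness. Below it: a stem and a hexagon 30 mm across flats, its underside 58 mm below this centre; then the tip. It stands upright in one hole of the stand, the hexagon on the stand's top.
- gauge_nose (a point): Lower end of the gauge's plug-in tip, on its axis, 93 mm below gauge_center. The steel tip is 23.6 mm in diameter and 35 mm long up to the hexagon; its first 10 mm taper from 16 mm; it has a locking groove 16 to 29 mm above the nose.
- mouth (a point): Centre of the open coupling's mouth, 114 mm above the bench, z up. Ribbed steel sleeve, 39 mm in diameter; the 25.6 mm bore has a 6 mm deep lead-in from 33 mm. Sprung locks and a valve spring resist the nose from 6 mm deep on, up to about 14 N. It locks unseen at a depth of 26 to 34 mm, different each time; fully home, the hexagon stops on the mouth at 35 mm.
- sleeve (a joint): Slight axial float of the open coupling's sleeve on a stiff spring (m, 0 = down). A pull on the locked gauge first takes up the lock's play (1 to 9 mm, different each time), then carries gauge and sleeve (4.5 N together), then lifts the sleeve 1 mm for each 15 N more: 15 N gives 0.7 mm. Let go, it drops to 0. A tip that is not locked comes out without lifting it.
- cap_top (a point): Centre of the top of the black rubber cap, 43 mm in diameter, that closes the other coupling on the same block, 90 mm from the free one. It is fixed; its top is 122 mm above the bench.
- manifold: Aluminium manifold block bolted to the bench, origin under its centre, 76 x 180 x 50 mm (x, y, z; its long side is y). The two couplings stand on top at y = -45 and +45 mm; the free one may be either. Two rigid pipes go down on its +x side, a relief cartridge sticks out 36 mm at +y.
- stand_top (a point): Centre of the top of the fixed wooden stand, 70 x 190 x 40 mm, long side along y; two upright holes 26.6 mm in diameter at y = -55 and +55 mm, one holding the gauge, the other the adapter.
- adapter_mid (a point): Blanking adapter (bystander, loose), the same tip and hexagon with a short brass plug on top and no gauge, 69 mm high; the point is on its axis at the top of the hexagon, 51 mm above its nose. It stands in the other hole.
- folding_rule: Folded wooden rule (bystander, loose), 236 x 34 x 16 mm, long side along x, origin under its centre.
- wrench: Steel wrench 200 mm long (bystander, loose), lying along its x.
- dust_plug: Black rubber dust plug (bystander, loose) standing on its 38 mm head, 30 mm high, origin under its centre.

How it is judged (in metres and radians):
On the way, in this order (a step that is already met when the one before it is completed fails the run):
1. the gauge is pressed fully home in the open coupling: its nose 33.8 mm or more below the mouth (the hexagon within 1.2 mm of it), in line with it (z of gauge_nose in the frame of mouth below -0.0338 m and horizontal distance between gauge_nose and mouth below 0.003 m and value of joint sleeve below 0.0002 m), for 0.1 s.
2. the locked gauge is pulled up: the sleeve is held lifted by 0.5 to 1.02 mm (a pull of about 12 to 20 N) for 0.6 s (value of joint sleeve between 0.0005 and 0.00102 m and z of gauge_nose in the frame of mouth below -0.025 m and contact force between the fingers and gauge above 1 N), for 0.6 s.
At the end, for the whole second after the job is handed in: The gauge stands plugged into the open coupling, its nose at least 25 mm below the mouth and within 3 mm of its axis, upright within 0.08 rad and at rest, the sleeve back down within 0.3 mm (z of gauge_nose in the frame of mouth below -0.025 m and horizontal distance between gauge_nose and mouth below 0.003 m and value of joint sleeve below 0.0003 m and angle between gauge_nose's own z axis and vertical below 0.08 rad and linear speed of gauge below 0.01 m/s); the robot touches nothing.
It fails at once if the gauge is pulled harder than about 22 N (sleeve lifted more than 1.16 mm) (value of joint sleeve above 0.00116 m).
It fails at once if the gauge is rammed into the coupling with more than 45 N (contact force between gauge and coupler above 45 N).
It fails at once if the capped coupling is struck with more than 15 N (contact force between anything else and coupler2 above 15 N).
It fails at once if the adapter is taken or knocked (moved more than 15 mm) (distance of adapter_mid from where it was at the start of the episode above 0.015 m).
It fails at once if the rule, wrench or dust plug is moved more than 20 mm (distance of any of folding_rule, wrench, dust_plug from where it was at the start of the episode above 0.02 m).
It also fails if it takes over 67 s, if anything falls off the work surface, if the arm or the gripper's body presses on something with over 40 N, if the wrist force passes 120 N, or if a joint passes its speed limit or range.

ROBOT

A 7-joint arm with a two-finger parallel gripper is mounted at the origin on the work surface. World frame = base frame: x ahead of the robot, y to its left, z up, the work surface at z = 0. Lengths are in mm, angles in rad, forces in N, time in s.
With the tool pointing down it reaches from about 425 to 925 mm from the base axis. Payload 6.8 kg.
Tool frame: the origin (TCP) lies midway between the tips of the shut fingers; the grasp point (between the pads) lies 19 mm behind it; z points along the fingers, y is the line along which they close (so a half turn about z gives the same grasp; the last joint's range is limited). The gripper opens to 88 mm and grips with 3 to 60 N. Pads are 20 mm wide; open, the fingers measure 115 mm over their backs; the gripper's body (75 mm by 178 mm) begins 61 mm behind the grasp point.
Start: joints at [-1.369, 0.477, 0.022, 1.555, -0.011, 1.109, -0.083], TCP at [205.782, 642.885, 222.664] pointing down, gripper open.
Joint ranges: [-2.96, 2.96], [-0.34, 2.1], [-1.41, 1.46], [0.24, 2.44], [-1.37, 4.51], [0.17, 1.92], [-2.96, 2.96]. Speed limits (rad/s): [2.39, 2.39, 3.14, 3.14, 3.14, 3.14, 3.14].

INTERFACE

Orientations are given as a rotation vector (axis times angle).
In Python, from bench import env, cams, job gives the robot as it stands. The module is installed in compiled form; this text tells all that it offers.
- The arm moves only by the tool drive_tool, never from a script. Its argument "motion" is a list of rows, each an object of numbers: "grip": the finger opening in m, from 0 to 0.0878; "tx", "ty", "tz": the shift along the tool's x, y, z in m; "twist": the turn about the tool's z in degrees. In form: [{"grip": .., "tx": .., "ty": .., "tz": .., "twist": ..}, ...]. A call has 1 to 8 rows; each row shifts and turns the commanded pose from where the row before left it, along the tool's axes as they then stand; what a row does not reach is not made up. A row lasts 1/8 s, in which the tool goes at most 62.5 mm and 10.7 degrees, less where a joint would pass 70% of its speed; a pose out of reach is approached as far as the arm can. A call with a gripper value outside its range is refused whole. The fingers move at their own pace and stop on an object; the grip force is fixed at half the most. Time passes only in rows, so rows that do not move let the fingers close. It gives the time, the measured TCP pose, the force, the opening and the grip force at its end, in the units of the state.
- env.get_state(): the state, without advancing time (a new reading comes with each control period).
- cams.capture(name): name is "scene" or "side" or "wrist"; returns the picture (400x640x3 uint8, red, green, blue); there is no depth.
- cams.camera_model(name): a dict with "mtx" (3x3 intrinsics, pixels), "world_from_camera" (4x4, takes a point from camera to world coordinates); the wrist camera has in their place "T_tool_cam" (4x4, takes a point from camera to tool coordinates, whose origin is the TCP and whose axes are the flange's). Camera axes: x right, y down, z forward; pixel columns grow to the right and rows downward; lengths in mm; the calibration is good to about 2 mm. A picture is of the moment at which its call begins: read the wrist's pose just before it. camera_model takes no time and is no camera call.
- job.hand_in(): hands the job in; it is judged then, once.
The state is a dict: "time_s": time; "q": joint angles; "qd": joint speeds; "joint_efforts": joint torques, N m; "tool_pos": TCP position; "orientation": TCP orientation; "wrist_force": force on the tool from outside, world axes, zero at the start; "moment": the same for the moment, N m; "width": finger opening in mm; "grasp_force": force on a finger pad.
Only numpy, scipy, OpenCV 4.12 (cv2) and the standard library are available. Lean on these libraries where they do the work, as an engineer would, in place of code of your own. Each camera call takes 0.05 s, during which the arm holds its last target. There are 200 camera calls.

## Working session

There is one attempt and no reset: what is moved stays moved. The work goes in short steps, Python scripts to look and compute and a tool call to move; the robot and the scene stay as the last step left them, time stands still between calls to the robot, and variables do not carry over. Pictures are saved under pics/ and viewed, at most 13 in all, crops included, and the job is handed in when it is done.

Besides the shell and the picture viewer there is one more tool, called after "Request:" by a JSON object that holds its "name" and its "arguments". drive_tool: Moves the arm, as the interface text tells. Its arguments: {"type":"object","properties":{"motion":{"type":"array","items":{"type":"object","properties":{"grip":{"type":"number"},"tx":{"type":"number"},"ty":{"type":"number"},"tz":{"type":"number"},"twist":{"type":"number"}}}}},"required":["motion"]}

```bash
mkdir -p pics; cat > h.py <<'E'
import numpy as np, cv2
from bench import env, cams, job
def M(n):
    m=cams.camera_model(n); return np.array(m["mtx"]),np.array(m["world_from_camera"])
def ray(n,u,v):
    K,T=M(n); d=T[:3,:3]@np.linalg.inv(K)@[u,v,1]; return T[:3,3],d/np.linalg.norm(d)
def onz(n,u,v,z):
    o,d=ray(n,u,v); return o+d*(z-o[2])/d[2]
def tri(a,b):
    (o1,d1),(o2,d2)=ray(*a),ray(*b)
    s=np.linalg.lstsq(np.c_[d1,-d2],o2-o1,rcond=None)[0]
    p,q=o1+s[0]*d1,o2+s[1]*d2; return (p+q)/2,np.linalg.norm(p-q)
def proj(n,p):
    K,T=M(n); c=K@(T[:3,:3].T@(np.array(p)-T[:3,3])); return c[:2]/c[2]
E
python3 - <<'E'
from h import *
for n in ["scene","side"]:
    cv2.imwrite(f"pics/{n}0.png",cams.capture(n)[:,:,::-1]); K,T=M(n); print(n,K.round(0).tolist(),T.round(2).tolist())
s=env.get_state(); print(s)
print(cams.camera_model("wrist"))
E
```

```text
scene [[497.0, 0.0, 319.0], [0.0, 497.0, 200.0], [0.0, 0.0, 1.0]] [[-0.31, 0.58, -0.75, 1408.21], [0.95, 0.17, -0.25, 278.43], [-0.02, -0.79, -0.61, 782.05], [0.0, 0.0, 0.0, 1.0]]
side [[400.0, 0.0, 319.0], [0.0, 400.0, 200.0], [0.0, 0.0, 1.0]] [[0.69, -0.48, 0.54, 86.22], [-0.73, -0.43, 0.53, -491.52], [-0.02, -0.76, -0.65, 693.33], [0.0, 0.0, 0.0, 1.0]]
{'time_s': 0.1, 'q': array([-1.3690865 ,  0.47768187,  0.02238481,  1.55633237, -0.01149658,
        1.10932535, -0.08310238]), 'qd': array([-0.00036963,  0.00058024,  0.00055548, -0.00219572, -0.0019205 ,
        0.00023606,  0.00077904]), 'joint_efforts': array([ 3.58597637e-03, -5.84087169e+01,  1.53959267e+00, -2.73311305e+01,
       -5.42365503e-02,  1.29918128e-02,  2.78140425e-05]), 'tool_pos': array([205.66388677, 642.3350018 , 221.81216964]), 'orientation': array([-4.84714900e-01, -3.10386013e+00,  2.53573133e-03]), 'wrist_force': array([-0.56990087,  0.17685996,  0.03132236]), 'moment': array([ 0.00258128, -0.00870732, -0.01479821]), 'grasp_force': 0.0, 'width': 87.53049372632118}
{'mtx': array([[351.82151941,   0.        , 316.79694393],
       [  0.        , 351.82151941, 197.36577773],
       [  0.        ,   0.        ,   1.        ]]), 'T_tool_cam': array([[-9.06700488e-04, -9.66836541e-01, -2.55394362e-01,
         7.03870628e+01],
       [ 9.99999562e-01, -9.35812574e-04, -7.52678342e-06,
        -2.25052462e-02],
       [-2.31724086e-04, -2.55394257e-01,  9.66836967e-01,
        -1.61632448e+02],
       [ 0.00000000e+00,  0.00000000e+00,  0.00000000e+00,
         1.00000000e+00]])}
```

View pics/scene0.png

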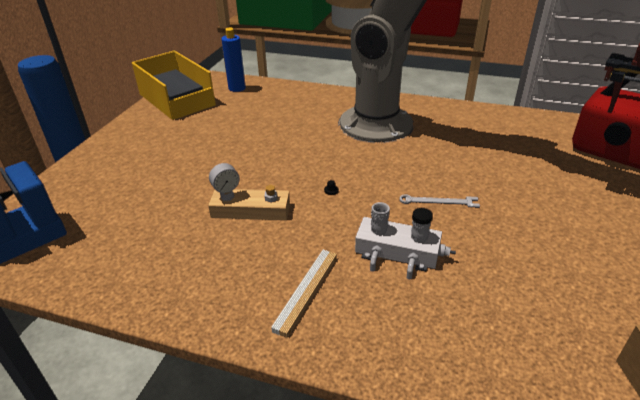

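View pics/side0.png

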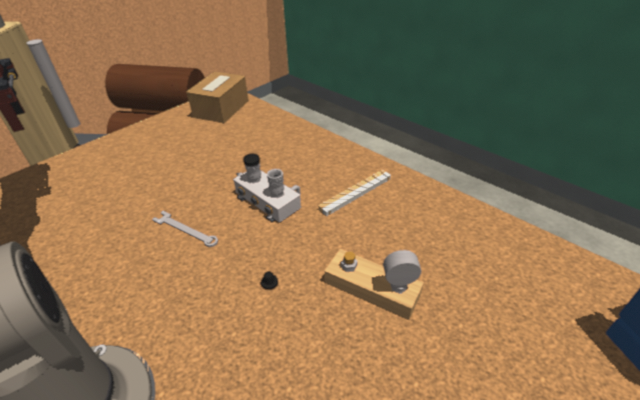

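The scene view shows the gauge at about (224,180), the open coupling at (380,209), the cap at (422,214) and the adapter at (270,193). In the side view they are at (402,268), (276,175), (252,159) and (349,262). I'll do a coarse triangulation and take enlarged crops.

```bash
python3 - <<'E'
from h import *
P={"gauge":((224,179),(402,268)),"mouth":((380,208),(276,175)),"cap":((422,214),(252,159)),"adapter":((270,194),(349,262)),"dust":((331,188),(269,281))}
for k,(a,b) in P.items():
    p,e=tri(("scene",*a),("side",*b)); print(k,p.round(1),round(e,1))
def crop(n,x,y,w,h,s):
    return cv2.resize(cv2.imread(f"pics/{n}0.png")[y:y+h,x:x+w],None,fx=s,fy=s,interpolation=cv2.INTER_CUBIC)
a=np.hstack([crop("scene",200,155,100,75,4),crop("scene",350,195,100,75,4)])
b=np.hstack([crop("side",325,240,100,75,4),crop("side",225,145,100,75,4)])
cv2.imwrite("pics/c0.png",np.vstack([a,b]))
E
```

```text
gauge [ 544.8 -255.6   95.8] 2.1
mouth [569.9 131.6 111. ] 5.4
cap [570.7 222.3 116. ] 4.2
adapter [ 517.4 -149.4   53.4] 0.3
dust [392.2 -31.6   7.9] 2.2
```

View pics/c0.png

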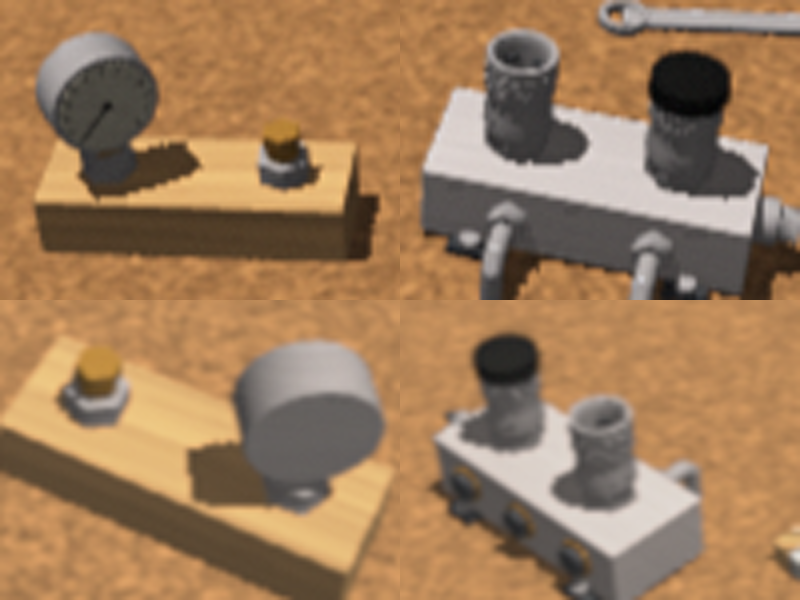

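The crops put the mouth at scene (380.5,208) and side (275.5,174), and both tri results are close to the stated heights. I'll raise the tool and move over the mouth for a wrist view.

Request:
{"name": "drive_tool", "arguments": {"motion": [{"grip": 0.0878,"tx": -0.02,"ty": -0.015,"tz": -0.02},{"grip": 0.0878,"tx": -0.036,"ty": -0.027,"tz": -0.02},{"grip": 0.0878,"tx": -0.036,"ty": -0.027,"tz": -0.02},{"grip": 0.0878,"tx": -0.036,"ty": -0.027},{"grip": 0.0878,"tx": -0.036,"ty": -0.027},{"grip": 0.0878,"tx": -0.036,"ty": -0.027},{"grip": 0.0878,"tx": -0.036,"ty": -0.027},{"grip": 0.0878,"tx": -0.036,"ty": -0.027}]}}

```text
invalid input at $.motion[0]: expected keys grip, tx, ty, tz, twist
```

Request:
{"name": "drive_tool", "arguments": {"motion": [{"grip": 0.0878,"tx": -0.036,"ty": -0.027},{"grip": 0.0878,"tx": -0.036,"ty": -0.027},{"grip": 0.0878,"tx": -0.036,"ty": -0.027},{"grip": 0.0878,"tx": -0.036,"ty": -0.027},{"grip": 0.0878,"tx": -0.036,"ty": -0.027},{"grip": 0.0878,"tx": -0.036,"ty": -0.027},{"grip": 0.0878,"tx": -0.014,"ty": -0.008},{"grip": 0.0878}]}}

```text
invalid input at $.motion[0]: expected keys grip, tx, ty, tz, twist
```

Request:
{"name": "drive_tool", "arguments": {"motion": [{"grip": 0.0878,"twist": 9.6},{"grip": 0.0878,"twist": 9.6},{"grip": 0.0878,"twist": 9.6},{"grip": 0.0878,"twist": 9.6},{"grip": 0.0878,"twist": 9.6},{"grip": 0.0878,"twist": 9.6},{"grip": 0.0878},{"grip": 0.0878}]}}

```text
invalid input at $.motion[0]: expected keys grip, tx, ty, tz, twist
```

```bash
cat >> h.py <<'E'
from scipy.spatial.transform import Rotation as Ro
def wshot(f):
    s=env.get_state(); I=cams.capture("wrist")[:,:,::-1]; cv2.imwrite(f"pics/{f}.png",I)
    R=Ro.from_rotvec(s["orientation"]).as_matrix()
    np.savez(f"{f}.npz",R=R,p=s["tool_pos"])
    return I
def wonz(f,u,v,z):
    d=np.load(f"{f}.npz"); m=cams.camera_model("wrist"); T=np.array(m["T_tool_cam"])
    r=d["R"]@T[:3,:3]@np.linalg.inv(m["mtx"])@[u,v,1]; o=d["R"]@T[:3,3]+d["p"]
    return o+r*(z-o[2])/r[2]
def wproj(f,P):
    d=np.load(f"{f}.npz"); m=cams.camera_model("wrist"); T=np.array(m["T_tool_cam"])
    t=d["R"].T@(np.array(P)-d["p"]); c=np.array(m["mtx"])@(T[:3,:3].T@(t-T[:3,3])); return c[:2]/c[2]
E
python3 - <<'E'
from h import *
wshot("w1"); d=np.load("w1.npz"); print(d["R"].round(3),d["p"])
print(wproj("w1",[570,132,114]),env.get_state()["wrist_force"])
E
```

```text
[[-0.952  0.305 -0.   ]
 [ 0.305  0.952 -0.002]
 [-0.    -0.002 -1.   ]] [205.66388677 642.3350018  221.81216964]
[ -6.36364407 616.38177373] [0.59713486 0.22873407 0.03088823]
```

View pics/w1.png

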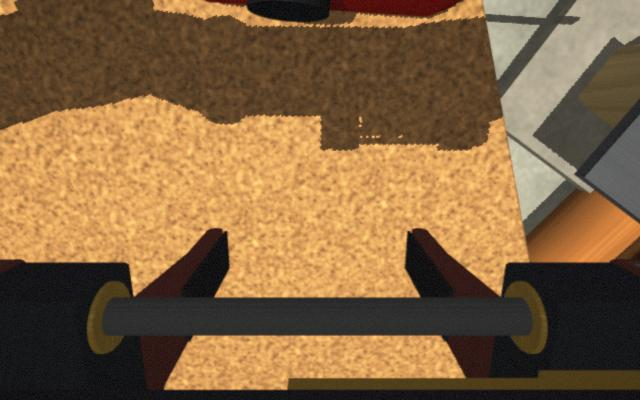

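All keys are required, so nothing moved. This picture only shows the fingers and the bench at the start pose. I'll resend with full rows.

Request:
{"name": "drive_tool", "arguments": {"motion": [{"grip": 0.0878,"tx": -0.02,"ty": -0.015,"tz": -0.02,"twist": 0},{"grip": 0.0878,"tx": -0.036,"ty": -0.027,"tz": -0.02,"twist": 0},{"grip": 0.0878,"tx": -0.036,"ty": -0.027,"tz": -0.02,"twist": 0},{"grip": 0.0878,"tx": -0.036,"ty": -0.027,"tz": 0,"twist": 0},{"grip": 0.0878,"tx": -0.036,"ty": -0.027,"tz": 0,"twist": 0},{"grip": 0.0878,"tx": -0.036,"ty": -0.027,"tz": 0,"twist": 0},{"grip": 0.0878,"tx": -0.036,"ty": -0.027,"tz": 0,"twist": 0},{"grip": 0.0878,"tx": -0.036,"ty": -0.027,"tz": 0,"twist": 0}]}}

```text
time_s: 1.15
tool_pos: [403.2, 364.2, 282.5]
orientation: [-0.485, -3.104, 0.0]
wrist_force: [1.1, -1.0, 0.1]
width: 87.5
grasp_force: 0.0
```

Request:
{"name": "drive_tool", "arguments": {"motion": [{"grip": 0.0878,"tx": -0.036,"ty": -0.027,"tz": 0,"twist": 0},{"grip": 0.0878,"tx": -0.036,"ty": -0.027,"tz": 0,"twist": 0},{"grip": 0.0878,"tx": -0.036,"ty": -0.027,"tz": 0,"twist": 0},{"grip": 0.0878,"tx": -0.036,"ty": -0.027,"tz": 0,"twist": 0},{"grip": 0.0878,"tx": -0.036,"ty": -0.027,"tz": 0,"twist": 0},{"grip": 0.0878,"tx": -0.036,"ty": -0.027,"tz": 0,"twist": 0},{"grip": 0.0878,"tx": -0.014,"ty": -0.008,"tz": 0,"twist": 0},{"grip": 0.0878,"tx": 0,"ty": 0,"tz": 0,"twist": 0}]}}

```text
time_s: 2.15
tool_pos: [570.0, 133.4, 282.3]
orientation: [-0.487, -3.103, 0.0]
wrist_force: [-0.7, 0.2, -0.7]
width: 87.7
grasp_force: 0.0
```

Request:
{"name": "drive_tool", "arguments": {"motion": [{"grip": 0.0878,"tx": 0,"ty": 0,"tz": 0,"twist": 9.6},{"grip": 0.0878,"tx": 0,"ty": 0,"tz": 0,"twist": 9.6},{"grip": 0.0878,"tx": 0,"ty": 0,"tz": 0,"twist": 9.6},{"grip": 0.0878,"tx": 0,"ty": 0,"tz": 0,"twist": 9.6},{"grip": 0.0878,"tx": 0,"ty": 0,"tz": 0,"twist": 9.6},{"grip": 0.0878,"tx": 0,"ty": 0,"tz": 0,"twist": 9.6},{"grip": 0.0878,"tx": 0,"ty": 0,"tz": 0,"twist": 0},{"grip": 0.0878,"tx": 0,"ty": 0,"tz": 0,"twist": 0}]}}

```text
time_s: 3.15
tool_pos: [569.3, 135.0, 282.6]
orientation: [-1.913, -2.491, -0.0]
wrist_force: [1.3, -0.9, -1.3]
width: 88.0
grasp_force: 0.0
```

```bash
python3 - <<'E'
from h import *
wshot("w1"); d=np.load("w1.npz"); print(d["R"].round(3),d["p"])
print(wproj("w1",[570,132,114]),env.get_state()["wrist_force"])
E
```

```text
[[-0.258  0.966 -0.   ]
 [ 0.966  0.258  0.   ]
 [ 0.001 -0.    -1.   ]] [569.26770202 134.96352757 282.56015514]
[317.50955496 183.29017843] [ 0.34456452 -0.14906126  0.32493813]
```

View pics/w1.png

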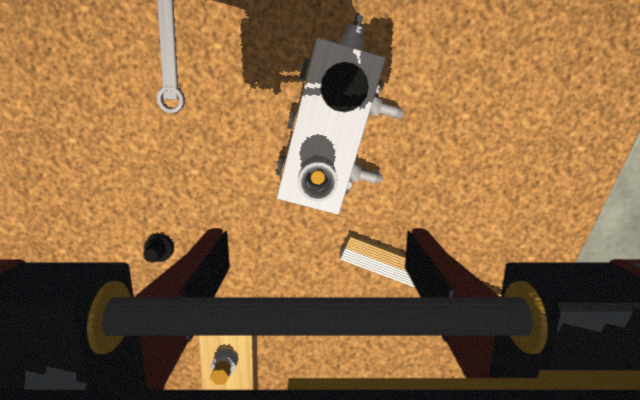

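The wrist view shows the open mouth at about (318,180), the cap at (345,86), and the stand's adapter at the bottom. I'll refine the circles.

```bash
python3 - <<'E'
from h import *
I=cv2.imread("pics/w1.png"); g=cv2.cvtColor(I,cv2.COLOR_BGR2GRAY)
def hough(x,y,r,lo,hi):
    c=cv2.resize(g[y-r:y+r,x-r:x+r],None,fx=4,fy=4,interpolation=cv2.INTER_CUBIC)
    h=cv2.HoughCircles(cv2.GaussianBlur(c,(0,0),2),cv2.HOUGH_GRADIENT_ALT,1,8,param1=120,param2=0.5,minRadius=lo*4,maxRadius=hi*4)
    return [] if h is None else [((a+.5)/4-.5+x-r,(b+.5)/4-.5+y-r,R/4) for a,b,R in h[0][:, :3]]
for a in hough(318,180,32,8,26): print("m",np.round(a,2),wonz("w1",a[0],a[1],114).round(1))
m=(np.array(I).max(2)<55).astype(np.uint8); m[:50]=0;m[125:]=0;m[:,:310]=0;m[:,382:]=0
cs=max(cv2.findContours(m,0,1)[0],key=cv2.contourArea); e=cv2.minEnclosingCircle(cs); print(e,wonz("w1",*e[0],122).round(1))
K,T=cams.camera_model("wrist")["mtx"],0
print("expected r", wproj("w1",[570,132,114])-wproj("w1",[589.5,132,114]))
print("sc", proj("scene",[570,132,114]),proj("side",[570,132,114]))
cv2.imwrite("pics/c1.png",cv2.resize(I[140:220,278:358],None,fx=6,fy=6,interpolation=cv2.INTER_CUBIC))
E
```

```text
m [317.62 182.88  16.34] [570.  132.4 114. ]
m [322.62 175.38   9.52] [572.7 140.7 114. ]
((343.8257141113281, 85.94571685791016), 24.358360290527344) [569.3 223.8 122. ]
expected r [-19.54495367  -5.07672706]
sc [379.14931809 207.56654218] [274.79753004 173.46467642]
```

View pics/c1.png

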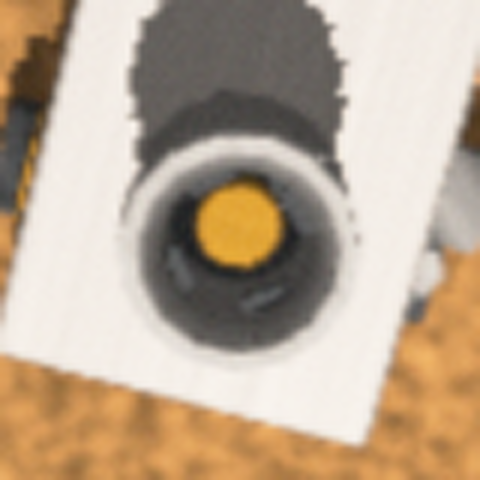

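The crop shows the rim centred at (318,182) in the full picture, so the mouth is at about (570,132.5), 91 mm from the cap, which fits. Now I'll go over the gauge.

Request:
{"name": "drive_tool", "arguments": {"motion": [{"grip": 0.0878,"tx": -0.03,"ty": -0.01,"tz": 0,"twist": 0},{"grip": 0.0878,"tx": -0.045,"ty": -0.015,"tz": 0,"twist": 0},{"grip": 0.0878,"tx": -0.045,"ty": -0.015,"tz": 0,"twist": 0},{"grip": 0.0878,"tx": -0.045,"ty": -0.015,"tz": 0,"twist": 0},{"grip": 0.0878,"tx": -0.045,"ty": -0.015,"tz": 0,"twist": 0},{"grip": 0.0878,"tx": -0.045,"ty": -0.015,"tz": 0,"twist": 0},{"grip": 0.0878,"tx": -0.045,"ty": -0.015,"tz": 0,"twist": 0},{"grip": 0.0878,"tx": -0.045,"ty": -0.015,"tz": 0,"twist": 0}]}}

```text
time_s: 4.2
tool_pos: [545.7, -230.4, 282.7]
orientation: [1.917, 2.489, 0.001]
wrist_force: [0.7, 0.8, 0.4]
width: 87.8
grasp_force: 0.0
```

Request:
{"name": "drive_tool", "arguments": {"motion": [{"grip": 0.0878,"tx": -0.025,"ty": -0.009,"tz": 0,"twist": 0},{"grip": 0.0878,"tx": 0,"ty": 0,"tz": 0,"twist": 0},{"grip": 0.0878,"tx": 0,"ty": 0,"tz": 0,"twist": 0},{"grip": 0.0878,"tx": 0,"ty": 0,"tz": 0,"twist": 0}]}}

```text
time_s: 4.7
tool_pos: [544.0, -253.8, 282.5]
orientation: [-1.916, -2.489, -0.001]
wrist_force: [0.5, 0.4, -0.1]
width: 87.5
grasp_force: 0.0
```

```bash
python3 - <<'E'
from h import *
wshot("w2"); d=np.load("w2.npz"); print(d["R"].round(3),d["p"])
print(wproj("w2",[545,-255,98]))
E
```

```text
[[-0.256  0.967 -0.   ]
 [ 0.967  0.256  0.001]
 [ 0.001  0.    -1.   ]] [ 544.03617452 -253.83061751  282.49059399]
[318.05540336 178.29464412]
```

View pics/w2.png

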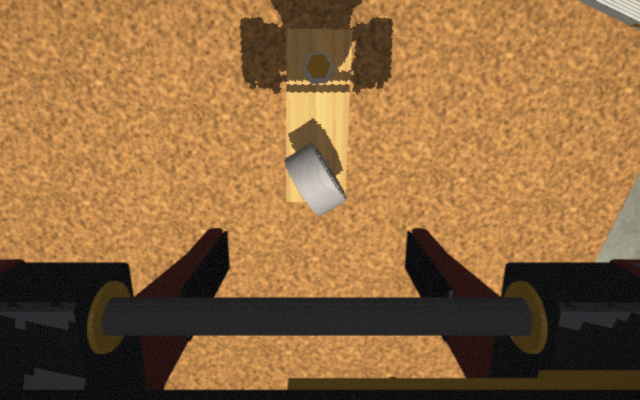

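The wrist view shows the drum at about (317,180), turned about 30° in the image relative to the tool, with the adapter at (318,67). I'll measure the drum's axis and centre.

```bash
python3 - <<'E'
from h import *
I=cv2.imread("pics/w2.png"); hsv=cv2.cvtColor(I,cv2.COLOR_BGR2HSV)
m=((hsv[:,:,1]<60)&(hsv[:,:,2]>60)).astype(np.uint8); m[:140]=0;m[220:]=0;m[:,:275]=0;m[:,360:]=0
m=cv2.morphologyEx(m,cv2.MORPH_CLOSE,np.ones((3,3)))
c=max(cv2.findContours(m,0,1)[0],key=cv2.contourArea)
r=cv2.minAreaRect(c); print(r,cv2.contourArea(c))
b=cv2.boxPoints(r); W=np.array([wonz("w2",u,v,98)[:2] for u,v in b]); print(b.round(1).tolist())
for i in range(4):
    d=W[(i+1)%4]-W[i]; print(np.linalg.norm(d).round(1),np.degrees(np.arctan2(d[1],d[0])).round(1))
print("centre z98",wonz("w2",*r[0],98),"z110",wonz("w2",*r[0],110))
print("adapter top",wonz("w2",318,67,74))
K=cams.camera_model("wrist")
ov=I.copy(); cv2.drawContours(ov,[c],-1,(0,0,255),1); cv2.polylines(ov,[b.astype(int)],1,(0,255,0),1)
cv2.imwrite("pics/c2.png",cv2.resize(ov[130:230,265:365],None,fx=5,fy=5,interpolation=cv2.INTER_NEAREST))
E
```

```text
((314.8088073730469, 179.01470947265625), (67.39894104003906, 40.130672454833984), 59.03623962402344) 2355.5
[[280.29998779296875, 160.39999389648438], [314.70001220703125, 139.8000030517578], [349.3999938964844, 197.60000610351562], [314.8999938964844, 218.1999969482422]]
39.7 45.5
68.1 -44.1
41.4 -133.1
69.2 134.4
centre z98 [ 542.03770356 -256.54183142   98.        ] z110 [ 541.45508177 -254.12157449  110.        ]
adapter top [ 517.5462606  -151.01355247   74.        ]
```

View pics/c2.png

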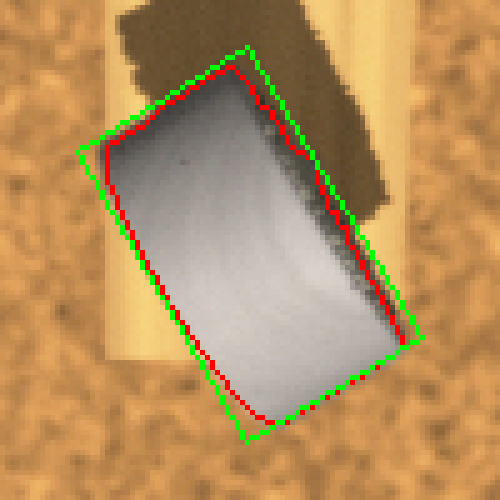

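The overlay shows the drum's straight generators at about −32° in the image and the dial's dark strip on the right edge. The stand centreline is at column 318.

```bash
python3 - <<'E'
from h import *
f=lambda x,y:(265+x/5-.4,130+y/5-.4)
for a,b in [((107,148),(232,67)),((272,424),(405,343))]:
    d=wonz("w2",*f(*b),98)-wonz("w2",*f(*a),98); print("axis yaw",np.degrees(np.arctan2(d[1],d[0])))
L,Rr=wonz("w2",*f(168,272),132),wonz("w2",*f(293,190),132); print("crest",L,Rr,np.linalg.norm(L-Rr),(L+Rr)/2)
print("line est",wonz("w2",318.2,177.6,98))
for z in (56,74): print("adapter",wonz("w2",318,67,z))
d=np.load("w2.npz"); print("stand dir",d["R"][:2,0]*110)
for n,p in (("scene",(544,-257,98)),("side",(544,-257,98))): print(n,proj(n,p))
E
```

```text
axis yaw 47.468594707840495
axis yaw 47.30578368956794
crest [ 526.97004547 -257.99316991  132.        ] [ 545.02053333 -237.65971121  132.        ] 27.189513688779876 [ 535.9952894  -247.82644056  132.        ]
line est [ 544.95859771 -254.27682722   98.        ]
adapter [ 517.17265613 -149.27733806   56.        ]
adapter [ 517.5462606  -151.01355247   74.        ]
stand dir [-28.1375277  106.34034813]
scene [223.06990429 178.03154814]
side [401.92159828 267.80549177]
```

Request:
{"name": "drive_tool", "arguments": {"motion": [{"grip": 0.0878,"tx": 0,"ty": 0,"tz": 0,"twist": -8},{"grip": 0.0878,"tx": 0,"ty": 0,"tz": 0,"twist": -8},{"grip": 0.0878,"tx": 0,"ty": 0,"tz": 0,"twist": -8},{"grip": 0.0878,"tx": 0,"ty": 0,"tz": 0,"twist": -8},{"grip": 0.0878,"tx": -0.002,"ty": -0.0005,"tz": 0.03,"twist": 0},{"grip": 0.0878,"tx": 0,"ty": 0,"tz": 0.035,"twist": 0},{"grip": 0.0878,"tx": 0,"ty": 0,"tz": 0.035,"twist": 0},{"grip": 0.0878,"tx": 0,"ty": 0,"tz": 0,"twist": 0}]}}

```text
time_s: 5.75
tool_pos: [543.3, -255.6, 180.4]
orientation: [-1.156, -2.916, 0.0]
wrist_force: [0.2, 0.9, 1.3]
width: 88.2
grasp_force: 0.0
```

```bash
python3 - <<'E'
from h import *
I=wshot("w3"); d=np.load("w3.npz"); print(d["R"].round(3),d["p"])
hsv=cv2.cvtColor(I,cv2.COLOR_BGR2HSV)
m=((hsv[:,:,1]<60)&(hsv[:,:,2]>60)).astype(np.uint8); m[280:]=0;m[:,:232]=0;m[:,405:]=0
m=cv2.morphologyEx(m,cv2.MORPH_CLOSE,np.ones((3,3)))
c=max(cv2.findContours(m,0,1)[0],key=cv2.contourArea); r=cv2.minAreaRect(c); print(r, cv2.boundingRect(c))
R=np.load("w3.npz")["R"];p=np.load("w3.npz")["p"]
for z in (98,132): print((R.T@(wonz("w3",*r[0],z)-p)).round(1))
print(wproj("w3",[545,-255.5,132]),wproj("w3",[545,-255.5,98]))
cv2.imwrite("pics/w3c.png",I)
E
```

```text
[[-0.728  0.685 -0.005]
 [ 0.685  0.728  0.002]
 [ 0.005 -0.002 -1.   ]] [ 543.26213325 -255.62797021  180.4469223 ]
((316.5, 205.5), (93.0, 49.0), 90.0) (292, 159, 50, 94)
[-0.2 -0.6 82.4]
[ 9.6 -0.6 48.5]
[319.68311695 222.29888623] [319.37315486 207.28606631]
```

View pics/w3.png

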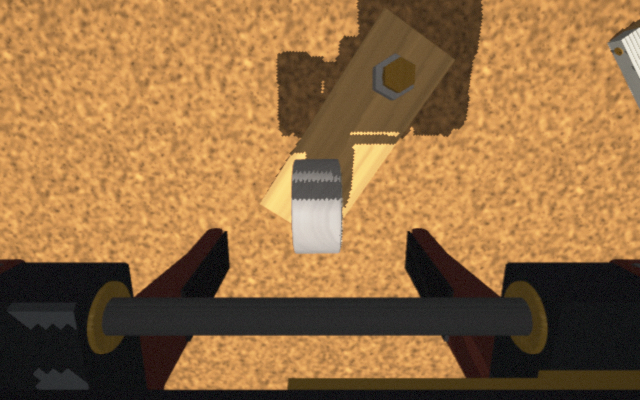

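The drum now stands square in the image, at about (316.5,205.5) and midway between the fingers. It is within 1 mm of the tool axis, so I'll descend and grip.

Request:
{"name": "drive_tool", "arguments": {"motion": [{"grip": 0.0878,"tx": 0,"ty": -0.0005,"tz": 0.03,"twist": 0},{"grip": 0.0878,"tx": 0,"ty": 0,"tz": 0.03,"twist": 0},{"grip": 0.0878,"tx": 0,"ty": 0,"tz": 0.03,"twist": 0},{"grip": 0.0878,"tx": 0,"ty": 0,"tz": 0.011,"twist": 0},{"grip": 0.0878,"tx": 0,"ty": 0,"tz": 0,"twist": 0},{"grip": 0.05,"tx": 0,"ty": 0,"tz": 0,"twist": 0},{"grip": 0.02,"tx": 0,"ty": 0,"tz": 0,"twist": 0},{"grip": 0.02,"tx": 0,"ty": 0,"tz": 0,"twist": 0}]}}

```text
time_s: 6.8
tool_pos: [544.6, -257.9, 82.3]
orientation: [1.16, 2.918, 0.0]
wrist_force: [-0.1, -0.1, 0.2]
width: 61.3
grasp_force: 0.0
```

Request:
{"name": "drive_tool", "arguments": {"motion": [{"grip": 0.02,"tx": 0,"ty": 0,"tz": 0,"twist": 0},{"grip": 0.02,"tx": 0,"ty": 0,"tz": 0,"twist": 0},{"grip": 0.02,"tx": 0,"ty": 0,"tz": 0,"twist": 0},{"grip": 0.02,"tx": 0,"ty": 0,"tz": 0,"twist": 0}]}}

```text
time_s: 7.3
tool_pos: [544.2, -257.8, 81.6]
orientation: [-1.16, -2.919, -0.0]
wrist_force: [0.4, 0.4, 0.9]
width: 31.6
grasp_force: 30.0
```

Request:
{"name": "drive_tool", "arguments": {"motion": [{"grip": 0.02,"tx": 0,"ty": 0,"tz": -0.01,"twist": 0},{"grip": 0.02,"tx": 0,"ty": 0,"tz": -0.015,"twist": 0},{"grip": 0.02,"tx": 0,"ty": 0,"tz": -0.02,"twist": 0},{"grip": 0.02,"tx": 0,"ty": 0,"tz": -0.025,"twist": 0},{"grip": 0.02,"tx": 0,"ty": 0,"tz": -0.03,"twist": 0},{"grip": 0.02,"tx": 0,"ty": 0,"tz": -0.03,"twist": 0},{"grip": 0.02,"tx": 0,"ty": 0,"tz": -0.02,"twist": 0},{"grip": 0.02,"tx": 0,"ty": 0,"tz": 0,"twist": 0}]}}

```text
time_s: 8.3
tool_pos: [545.2, -258.5, 234.3]
orientation: [1.159, 2.915, 0.001]
wrist_force: [-0.4, -0.9, -3.9]
width: 31.5
grasp_force: 30.0
```

Request:
{"name": "drive_tool", "arguments": {"motion": [{"grip": 0.02,"tx": 0.012,"ty": 0.015,"tz": 0,"twist": 0},{"grip": 0.02,"tx": 0.024,"ty": 0.029,"tz": 0,"twist": 0},{"grip": 0.02,"tx": 0.024,"ty": 0.029,"tz": 0,"twist": 0},{"grip": 0.02,"tx": 0.024,"ty": 0.029,"tz": 0,"twist": 0},{"grip": 0.02,"tx": 0.024,"ty": 0.029,"tz": 0,"twist": 0},{"grip": 0.02,"tx": 0.024,"ty": 0.029,"tz": 0,"twist": 0},{"grip": 0.02,"tx": 0.024,"ty": 0.029,"tz": 0,"twist": 0},{"grip": 0.02,"tx": 0.024,"ty": 0.029,"tz": 0,"twist": 0}]}}

```text
time_s: 9.3
tool_pos: [561.7, 27.1, 230.5]
orientation: [-1.158, -2.918, 0.001]
wrist_force: [-0.0, 0.1, -3.3]
width: 32.1
grasp_force: 30.0
```

Request:
{"name": "drive_tool", "arguments": {"motion": [{"grip": 0.02,"tx": 0.024,"ty": 0.029,"tz": 0,"twist": 0},{"grip": 0.02,"tx": 0.024,"ty": 0.029,"tz": 0,"twist": 0},{"grip": 0.02,"tx": 0.014,"ty": 0.018,"tz": 0,"twist": 0},{"grip": 0.02,"tx": 0.006,"ty": 0.007,"tz": 0,"twist": 0},{"grip": 0.02,"tx": 0,"ty": 0,"tz": 0,"twist": 0},{"grip": 0.02,"tx": 0,"ty": 0,"tz": 0,"twist": 0},{"grip": 0.02,"tx": 0,"ty": 0,"tz": 0,"twist": 0},{"grip": 0.02,"tx": 0,"ty": 0,"tz": 0,"twist": 0}]}}

```text
time_s: 10.3
tool_pos: [570.6, 130.5, 231.8]
orientation: [1.162, 2.919, 0.0]
wrist_force: [1.0, 0.5, -2.6]
width: 32.2
grasp_force: 30.0
```

```bash
python3 - <<'E'
from h import *
p=env.get_state()["tool_pos"]; print(p,env.get_state()["wrist_force"])
N=p+[0,0,-76.5]; o=[]
for n in ("scene","side"):
    I=cams.capture(n)[:,:,::-1]; cv2.imwrite(f"pics/{n}4.png",I)
    u=proj(n,N).round().astype(int); print(n,proj(n,N)); x,y=u[0]-40,u[1]-40; print("origin",x,y)
    o.append(cv2.resize(I[y:y+100,x:x+80],None,fx=5,fy=5,interpolation=cv2.INTER_CUBIC))
cv2.imwrite("pics/c4.png",np.hstack(o))
E
```

```text
[570.62912508 130.54204623 231.76683013] [ 0.98210643  0.47393763 -2.59866342]
scene [379.48070005 192.27700674]
origin 339 152
side [273.74873429 159.55794419]
origin 234 120
```

View pics/c4.png

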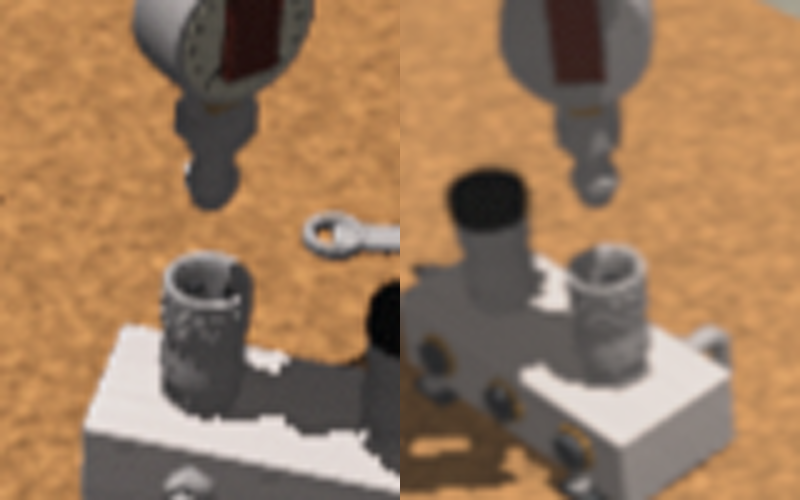

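The scene crop shows the nose end at (211,204) above the mouth at (205,281). In the side crop they are at (597,200) and (607,271). I'll triangulate both.

```bash
python3 - <<'E'
from h import *
O={"scene":(339,152,0),"side":(234,120,400)}
f=lambda n,x,y:(n,O[n][0]+(x-O[n][2]+.5)/5-.5,O[n][1]+(y+.5)/5-.5)
n=tri(f("scene",211,204),f("side",597,200)); m=tri(f("scene",205,281),f("side",607,271)); print("nose",n,"mouth",m)
h=tri(f("scene",216,122),f("side",588,132)); print("hex",h)
print("mouth z114",onz(*f("scene",205,281),114),onz(*f("side",607,271),114))
z=n[0][2]
print("nose at z155.3",onz(*f("scene",211,204),155.3),onz(*f("side",597,200),155.3))
for k in ("scene","side"):
  print(k,proj(k,[570,132,155]),proj(k,[570,132,114]))
E
```

```text
nose (array([569.85682156, 132.91647012, 154.66051193]), np.float64(0.7342607885216137)) mouth (array([570.09034589, 132.4385277 , 113.09517249]), np.float64(1.3908364352198337))
hex (array([567.66803085, 131.66150065, 194.57880177]), np.float64(2.049874865426313))
mouth z114 [570.52059441 133.10482215 114.        ] [569.41744935 130.61234535 114.        ]
nose at z155.3 [570.31618806 133.30374687 155.3       ] [569.30577211 131.70490029 155.3       ]
scene [380.21646477 192.32451256] [379.14931809 207.56654218]
side [273.1494411  159.53120049] [274.79753004 173.46467642]
```

The nose at (569.9,132.9,154.7) is within 1 mm of the mouth's axis and about 41 mm above it. I'll descend in steps, watching the force.

Request:
{"name": "drive_tool", "arguments": {"motion": [{"grip": 0.02,"tx": 0,"ty": 0,"tz": 0.01,"twist": 0},{"grip": 0.02,"tx": 0,"ty": 0,"tz": 0.012,"twist": 0},{"grip": 0.02,"tx": 0,"ty": 0,"tz": 0.009,"twist": 0},{"grip": 0.02,"tx": 0,"ty": 0,"tz": 0.004,"twist": 0},{"grip": 0.02,"tx": 0,"ty": 0,"tz": 0.002,"twist": 0},{"grip": 0.02,"tx": 0,"ty": 0,"tz": 0.002,"twist": 0},{"grip": 0.02,"tx": 0,"ty": 0,"tz": 0.002,"twist": 0},{"grip": 0.02,"tx": 0,"ty": 0,"tz": 0.002,"twist": 0}]}}

```text
time_s: 11.4
tool_pos: [570.6, 131.4, 188.7]
orientation: [1.16, 2.919, 0.0]
wrist_force: [-0.3, -0.3, -1.9]
width: 31.8
grasp_force: 30.0
```

Request:
{"name": "drive_tool", "arguments": {"motion": [{"grip": 0.02,"tx": 0,"ty": 0,"tz": 0.0015,"twist": 0},{"grip": 0.02,"tx": 0,"ty": 0,"tz": 0.0015,"twist": 0},{"grip": 0.02,"tx": 0,"ty": 0,"tz": 0.0015,"twist": 0},{"grip": 0.02,"tx": 0,"ty": 0,"tz": 0.0015,"twist": 0}]}}

```text
time_s: 11.9
tool_pos: [570.5, 131.3, 182.5]
orientation: [-1.16, -2.919, -0.0]
wrist_force: [0.4, 1.3, -2.5]
width: 31.5
grasp_force: 30.0
```

Request:
{"name": "drive_tool", "arguments": {"motion": [{"grip": 0.02,"tx": 0,"ty": 0,"tz": 0.0015,"twist": 0},{"grip": 0.02,"tx": 0,"ty": 0,"tz": 0.0015,"twist": 0},{"grip": 0.02,"tx": 0,"ty": 0,"tz": 0.0015,"twist": 0},{"grip": 0.02,"tx": 0,"ty": 0,"tz": 0.0015,"twist": 0}]}}

```text
time_s: 12.4
tool_pos: [570.7, 131.4, 176.6]
orientation: [1.16, 2.919, 0.0]
wrist_force: [0.4, 0.3, -2.1]
width: 32.0
grasp_force: 30.0
```

Request:
{"name": "drive_tool", "arguments": {"motion": [{"grip": 0.02,"tx": 0,"ty": 0,"tz": 0.0015,"twist": 0},{"grip": 0.02,"tx": 0,"ty": 0,"tz": 0.0015,"twist": 0},{"grip": 0.02,"tx": 0,"ty": 0,"tz": 0.0015,"twist": 0}]}}

```text
time_s: 12.78
tool_pos: [570.9, 131.5, 172.4]
orientation: [1.16, 2.919, 0.001]
wrist_force: [0.2, 0.2, 1.2]
width: 31.6
grasp_force: 30.0
```

Request:
{"name": "drive_tool", "arguments": {"motion": [{"grip": 0.02,"tx": 0,"ty": 0,"tz": 0.0015,"twist": 0},{"grip": 0.02,"tx": 0,"ty": 0,"tz": 0.0015,"twist": 0},{"grip": 0.02,"tx": 0,"ty": 0,"tz": 0.001,"twist": 0}]}}

```text
time_s: 13.15
tool_pos: [570.9, 131.4, 168.4]
orientation: [1.16, 2.919, 0.001]
wrist_force: [0.5, -0.2, 1.6]
width: 31.8
grasp_force: 30.0
```

Request:
{"name": "drive_tool", "arguments": {"motion": [{"grip": 0.02,"tx": 0,"ty": 0,"tz": 0.001,"twist": 0},{"grip": 0.02,"tx": 0,"ty": 0,"tz": 0.001,"twist": 0},{"grip": 0.02,"tx": 0,"ty": 0,"tz": 0.001,"twist": 0},{"grip": 0.02,"tx": 0,"ty": 0,"tz": 0.001,"twist": 0}]}}

```text
time_s: 13.65
tool_pos: [570.8, 131.4, 164.3]
orientation: [1.16, 2.919, 0.001]
wrist_force: [1.8, 0.0, 3.5]
width: 32.2
grasp_force: 30.0
```

Request:
{"name": "drive_tool", "arguments": {"motion": [{"grip": 0.02,"tx": 0,"ty": 0,"tz": 0.001,"twist": 0},{"grip": 0.02,"tx": 0,"ty": 0,"tz": 0.001,"twist": 0},{"grip": 0.02,"tx": 0,"ty": 0,"tz": 0.001,"twist": 0}]}}

```text
time_s: 14.02
tool_pos: [570.8, 131.4, 161.3]
orientation: [1.16, 2.919, 0.001]
wrist_force: [1.7, 1.0, 3.7]
width: 31.7
grasp_force: 30.0
```

Request:
{"name": "drive_tool", "arguments": {"motion": [{"grip": 0.02,"tx": 0,"ty": 0,"tz": 0.001,"twist": 0},{"grip": 0.02,"tx": 0,"ty": 0,"tz": 0.001,"twist": 0}]}}

```text
time_s: 14.28
tool_pos: [570.8, 131.4, 159.1]
orientation: [1.16, 2.919, 0.001]
wrist_force: [2.8, 1.2, 1.5]
width: 31.7
grasp_force: 30.0
```

Request:
{"name": "drive_tool", "arguments": {"motion": [{"grip": 0.02,"tx": 0,"ty": 0,"tz": 0.001,"twist": 0},{"grip": 0.02,"tx": 0,"ty": 0,"tz": 0.001,"twist": 0}]}}

```text
time_s: 14.52
tool_pos: [570.8, 131.4, 157.1]
orientation: [1.16, 2.919, 0.001]
wrist_force: [2.8, 1.2, 2.0]
width: 32.3
grasp_force: 30.0
```

Request:
{"name": "drive_tool", "arguments": {"motion": [{"grip": 0.02,"tx": 0,"ty": 0,"tz": 0.0005,"twist": 0},{"grip": 0.02,"tx": 0,"ty": 0,"tz": 0.0005,"twist": 0}]}}

```text
time_s: 14.78
tool_pos: [570.7, 131.4, 156.2]
orientation: [1.16, 2.919, 0.0]
wrist_force: [3.6, 1.2, 2.5]
width: 31.9
grasp_force: 30.0
```

Request:
{"name": "drive_tool", "arguments": {"motion": [{"grip": 0.02,"tx": 0,"ty": 0,"tz": 0.0005,"twist": 0},{"grip": 0.02,"tx": 0,"ty": 0,"tz": 0,"twist": 0}]}}

```text
time_s: 15.02
tool_pos: [570.6, 131.4, 155.7]
orientation: [1.16, 2.919, 0.0]
wrist_force: [3.1, 1.0, 3.4]
width: 31.9
grasp_force: 30.0
```

Request:
{"name": "drive_tool", "arguments": {"motion": [{"grip": 0.02,"tx": 0,"ty": 0,"tz": 0.0005,"twist": 0},{"grip": 0.02,"tx": 0,"ty": 0,"tz": 0.0005,"twist": 0}]}}

```text
time_s: 15.28
tool_pos: [570.7, 131.4, 155.3]
orientation: [1.16, 2.919, 0.001]
wrist_force: [1.0, 1.1, 10.4]
width: 32.2
grasp_force: 30.0
```

Request:
{"name": "drive_tool", "arguments": {"motion": [{"grip": 0.02,"tx": 0,"ty": 0,"tz": 0.0005,"twist": 0},{"grip": 0.02,"tx": 0,"ty": 0,"tz": 0.0005,"twist": 0}]}}

```text
time_s: 15.52
tool_pos: [570.8, 131.3, 155.2]
orientation: [1.161, 2.919, 0.001]
wrist_force: [-0.2, -0.0, 17.0]
width: 31.4
grasp_force: 30.0
```

Request:
{"name": "drive_tool", "arguments": {"motion": [{"grip": 0.02,"tx": 0,"ty": 0,"tz": 0.0005,"twist": 0},{"grip": 0.02,"tx": 0,"ty": 0,"tz": 0,"twist": 0}]}}

```text
time_s: 15.78
tool_pos: [570.8, 131.3, 155.2]
orientation: [1.161, 2.919, 0.002]
wrist_force: [-2.1, -0.7, 18.8]
width: 32.0
grasp_force: 30.0
```

The gauge is home: the tool stopped at z = 155.2 with force rising to about 19 N. Next comes the pull test in small steps.

Request:
{"name": "drive_tool", "arguments": {"motion": [{"grip": 0.02,"tx": 0,"ty": 0,"tz": -0.001,"twist": 0},{"grip": 0.02,"tx": 0,"ty": 0,"tz": -0.001,"twist": 0},{"grip": 0.02,"tx": 0,"ty": 0,"tz": -0.001,"twist": 0},{"grip": 0.02,"tx": 0,"ty": 0,"tz": 0,"twist": 0}]}}

```text
time_s: 16.27
tool_pos: [570.5, 131.4, 156.1]
orientation: [-1.16, -2.919, -0.0]
wrist_force: [3.3, 1.5, 3.8]
width: 31.8
grasp_force: 30.0
```

Request:
{"name": "drive_tool", "arguments": {"motion": [{"grip": 0.02,"tx": 0,"ty": 0,"tz": -0.0005,"twist": 0},{"grip": 0.02,"tx": 0,"ty": 0,"tz": -0.0005,"twist": 0}]}}

```text
time_s: 16.52
tool_pos: [570.5, 131.4, 157.0]
orientation: [-1.16, -2.919, 0.0]
wrist_force: [3.2, 1.0, 0.4]
width: 32.1
grasp_force: 30.0
```

Request:
{"name": "drive_tool", "arguments": {"motion": [{"grip": 0.02,"tx": 0,"ty": 0,"tz": -0.0005,"twist": 0},{"grip": 0.02,"tx": 0,"ty": 0,"tz": -0.0005,"twist": 0}]}}

```text
time_s: 16.77
tool_pos: [570.5, 131.4, 158.1]
orientation: [-1.16, -2.919, 0.0]
wrist_force: [4.1, 1.7, 0.6]
width: 32.0
grasp_force: 30.0
```

Request:
{"name": "drive_tool", "arguments": {"motion": [{"grip": 0.02,"tx": 0,"ty": 0,"tz": -0.0005,"twist": 0},{"grip": 0.02,"tx": 0,"ty": 0,"tz": -0.0005,"twist": 0}]}}

```text
time_s: 17.02
tool_pos: [570.5, 131.4, 159.1]
orientation: [-1.16, -2.919, -0.0]
wrist_force: [4.8, 0.7, -0.1]
width: 31.8
grasp_force: 30.0
```

Request:
{"name": "drive_tool", "arguments": {"motion": [{"grip": 0.02,"tx": 0,"ty": 0,"tz": -0.0005,"twist": 0},{"grip": 0.02,"tx": 0,"ty": 0,"tz": -0.0005,"twist": 0}]}}

```text
time_s: 17.27
tool_pos: [570.3, 131.4, 159.5]
orientation: [-1.16, -2.919, 0.0]
wrist_force: [6.5, 2.9, -6.0]
width: 31.8
grasp_force: 30.0
```

Request:
{"name": "drive_tool", "arguments": {"motion": [{"grip": 0.02,"tx": 0,"ty": 0,"tz": -0.0005,"twist": 0},{"grip": 0.02,"tx": 0,"ty": 0,"tz": -0.0005,"twist": 0}]}}

```text
time_s: 17.52
tool_pos: [570.3, 131.4, 159.9]
orientation: [-1.16, -2.92, 0.001]
wrist_force: [7.7, 1.9, -10.1]
width: 31.8
grasp_force: 30.0
```

Request:
{"name": "drive_tool", "arguments": {"motion": [{"grip": 0.02,"tx": 0,"ty": 0,"tz": -0.0005,"twist": 0},{"grip": 0.02,"tx": 0,"ty": 0,"tz": -0.0005,"twist": 0}]}}

```text
time_s: 17.77
tool_pos: [570.2, 131.4, 160.3]
orientation: [-1.16, -2.92, 0.001]
wrist_force: [8.8, 3.5, -16.3]
width: 31.6
grasp_force: 30.0
```

Request:
{"name": "drive_tool", "arguments": {"motion": [{"grip": 0.02,"tx": 0,"ty": 0,"tz": 0,"twist": 0},{"grip": 0.02,"tx": 0,"ty": 0,"tz": 0,"twist": 0}]}}

```text
time_s: 18.02
tool_pos: [570.2, 131.4, 160.2]
orientation: [-1.16, -2.92, 0.001]
wrist_force: [9.3, 2.1, -14.7]
width: 31.5
grasp_force: 30.0
```

Request:
{"name": "drive_tool", "arguments": {"motion": [{"grip": 0.02,"tx": 0,"ty": 0,"tz": 0,"twist": 0},{"grip": 0.02,"tx": 0,"ty": 0,"tz": 0,"twist": 0},{"grip": 0.02,"tx": 0,"ty": 0,"tz": 0,"twist": 0}]}}

```text
time_s: 18.4
tool_pos: [570.2, 131.4, 160.2]
orientation: [-1.16, -2.92, 0.001]
wrist_force: [9.8, 2.1, -14.8]
width: 32.1
grasp_force: 30.0
```

Request:
{"name": "drive_tool", "arguments": {"motion": [{"grip": 0.02,"tx": 0,"ty": 0,"tz": 0,"twist": 0},{"grip": 0.02,"tx": 0,"ty": 0,"tz": 0,"twist": 0},{"grip": 0.02,"tx": 0,"ty": 0,"tz": 0,"twist": 0},{"grip": 0.02,"tx": 0,"ty": 0,"tz": 0,"twist": 0}]}}

```text
time_s: 18.9
tool_pos: [570.2, 131.5, 160.2]
orientation: [-1.16, -2.92, 0.002]
wrist_force: [8.4, 2.7, -14.3]
width: 31.9
grasp_force: 30.0
```

The pull held at about 14.6 N for over a second. Now I'll ease down and let go.

Request:
{"name": "drive_tool", "arguments": {"motion": [{"grip": 0.02,"tx": 0,"ty": 0,"tz": 0.001,"twist": 0},{"grip": 0.02,"tx": 0,"ty": 0,"tz": 0.001,"twist": 0},{"grip": 0.02,"tx": 0,"ty": 0,"tz": 0.001,"twist": 0},{"grip": 0.02,"tx": 0,"ty": 0,"tz": 0.001,"twist": 0},{"grip": 0.02,"tx": 0,"ty": 0,"tz": 0.001,"twist": 0},{"grip": 0.02,"tx": 0,"ty": 0,"tz": 0,"twist": 0}]}}

```text
time_s: 19.65
tool_pos: [570.5, 131.4, 157.2]
orientation: [-1.16, -2.919, -0.0]
wrist_force: [2.0, 2.0, 4.0]
width: 31.8
grasp_force: 30.0
```

Request:
{"name": "drive_tool", "arguments": {"motion": [{"grip": 0.0878,"tx": 0,"ty": 0,"tz": 0,"twist": 0},{"grip": 0.0878,"tx": 0,"ty": 0,"tz": 0,"twist": 0},{"grip": 0.0878,"tx": 0,"ty": 0,"tz": 0,"twist": 0},{"grip": 0.0878,"tx": 0,"ty": 0,"tz": 0,"twist": 0},{"grip": 0.0878,"tx": 0,"ty": 0,"tz": 0,"twist": 0},{"grip": 0.0878,"tx": 0,"ty": 0,"tz": 0,"twist": 0},{"grip": 0.0878,"tx": 0,"ty": 0,"tz": 0,"twist": 0}]}}

```text
time_s: 20.52
tool_pos: [570.5, 131.4, 157.2]
orientation: [-1.16, -2.919, -0.0]
wrist_force: [-0.5, -0.2, 0.1]
width: 87.7
grasp_force: 0.0
```

Request:
{"name": "drive_tool", "arguments": {"motion": [{"grip": 0.0878,"tx": 0,"ty": 0,"tz": -0.01,"twist": 0},{"grip": 0.0878,"tx": 0,"ty": 0,"tz": -0.02,"twist": 0},{"grip": 0.0878,"tx": 0,"ty": 0,"tz": -0.03,"twist": 0},{"grip": 0.0878,"tx": 0,"ty": 0,"tz": -0.03,"twist": 0},{"grip": 0.0878,"tx": 0,"ty": 0,"tz": -0.03,"twist": 0},{"grip": 0.0878,"tx": 0,"ty": 0,"tz": 0,"twist": 0},{"grip": 0.0878,"tx": 0,"ty": 0,"tz": 0,"twist": 0},{"grip": 0.0878,"tx": 0,"ty": 0,"tz": 0,"twist": 0}]}}

```text
time_s: 21.52
tool_pos: [569.8, 131.2, 276.0]
orientation: [-1.16, -2.918, 0.002]
wrist_force: [-0.3, 0.2, -0.8]
width: 87.6
grasp_force: 0.0
```

```bash
python3 - <<'E'
from h import *
o=[]
for n in ("scene","side"):
    I=cams.capture(n)[:,:,::-1]
    u=proj(n,[570,132,140]).round().astype(int); x,y=u[0]-40,u[1]-50
    o.append(cv2.resize(I[y:y+100,x:x+80],None,fx=5,fy=5,interpolation=cv2.INTER_CUBIC))
cv2.imwrite("pics/c5.png",np.hstack(o))
E
```

```text
(no output)
```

View pics/c5.png

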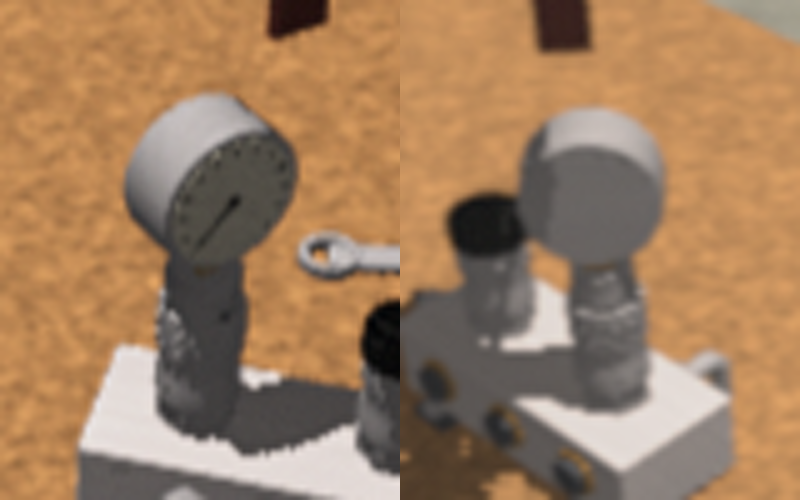

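The crops show the gauge upright in the coupling, its hexagon at or close above the mouth (around (205,275) and (607,290)), and the fingers clear above it.

```bash
python3 -c "
from bench import job
print(job.hand_in())"
```

```text
the job is handed in; nothing more can be done
None
```

The gauge is plugged into the open coupling and upright. It was pressed home at about 19 N, the lock held a pull of about 14.6 N for a little over a second, and I let go and handed the job in; no verdict came back.

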